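Take the red sample frame off its barbed hook

TASK

Take the sample frame with the red grip off its barbed hook: raise it, tilt its top back towards the hook's post and bring it over the barbed tip. Then set it down, without dropping it, standing upright in the middle of the white plate, and let go. Leave the blue-gripped frame hanging where it is.

Things in the scene. Friction and masses are not known exactly. Their poses are not given: they have to be found in the camera images.
- red_frame_grip (a point): Centre of the red grip block (30 wide in y, 16 in x, 48 high, mm) of a 0.2 kg metal frame hung on either hook; z up, x its thin side. Below this point: frame 64 wide (y), 8 thick (x): beam 24-32 mm, open window 40 wide 32-76 mm (centre 54), sill to 86, neck, foot 64 (y) x 44 (x) with underside at 108 mm.
- blue_frame_grip (a point): Centre of the blue grip block of an otherwise equal metal frame, on the rack's other hook; it stays there.
- rack: Dark base 130 x 240 x 10 mm, origin mid underside, z up. Two yellow 8 mm rod hooks at y = +75 and -75 mm point to +x. Rod axis (x, z mm): post x -52 up to z 108, level arm to elbow x 40, then up to tip z 158; a 5 mm barb runs from the tip 9 back (-x), 9 down. Tip too tall for an upright window; top tilted 40 deg to -x, the window passes elbow and tip with 9 mm to spare each way.
- plate_top (a point): Centre of the top face of the fixed white plastic plate, 150 x 150 x 10 mm, empty, flat on the bench; z up, x and y along its edges.
Things that resemble listed ones, but are neither listed nor needed, are in the scene too. Of the things that look like the part that bears plate_top, the larger one is meant.

How it is judged:
By the outcome, as a careful person would: the job done as asked, in the order asked, and still so for the second after the job is handed in, with the robot touching nothing.
It also fails if it takes over 48 s, if anything falls off the work surface, if the arm or the gripper's body presses on something with over 40 N, if the wrist force passes 120 N, or if a joint passes its speed limit or range.

ROBOT

A 6-joint arm with a two-finger parallel gripper is mounted at the origin on the work surface. World frame = base frame: x ahead of the robot, y to its left, z up, the work surface at z = 0. Lengths are in m, angles in rad, forces in N, time in s.
With the tool pointing down it reaches from about 0.275 to 0.85 m from the base axis. Payload 19 kg.
Tool frame: the origin (TCP) lies midway between the tips of the shut fingers; the grasp point (between the pads) lies robot.tcp_to_grasp behind it (robot.tcp_to_grasp is the distance from the TCP to the grasp point, in m); z points along the fingers, y is the line along which they close (so a half turn about z gives the same grasp; the last joint's range is limited). The gripper opens to 85 mm and grips with 20 to 120 N. Pads are 22 mm wide; open, the fingers measure 114 mm over their backs; the gripper's body (76 mm by 85 mm) begins 54 mm behind the grasp point. The pads swing forward as they close: fully open they stand 13 mm farther back than shut.
Start: joints at [-1.385, 0.15, 1.437, -0, 1.554, -0.134], TCP at [0.181, -0.546, 0.208] pointing down, gripper open.
Joint ranges: [-2.8, 2.8], [-0.68, 2.1], [0.12, 2.68], [-1.39, 4.53], [0.16, 2.79], [-2.81, 2.81]. Speed limits (rad/s): [1.89, 1.89, 2.22, 3.01, 3.01, 3.01].

INTERFACE

Orientations are given as a unit quaternion [w, x, y, z].
In Python, from cell import robot, vision gives the robot as it stands.
- The arm moves only by the tool drive_tool, never from a script. Its argument "moves" is a list of rows, each a list of 6 numbers: the shift along the world's x, y, z in mm, then the turn, a rotation vector about the world's x, y, z in degrees. In form: [[dx, dy, dz, ax, ay, az], ...]. A call has 1 to 20 rows; each row shifts and turns the commanded pose from where the row before left it; what a row does not reach is not made up. A row lasts 1/8 s, in which the tool goes at most 62.5 mm and 10.7 degrees, less where a joint would pass 70% of its speed; a pose out of reach is approached as far as the arm can. A call is refused whole if a number of a shift passes 62.5 or a number of a turn 10.7, either way. A call with a gripper value outside its range is refused whole. "claw" is the opening, from -1 (shut) to 1 (fully open), set as the call begins (left out, the last holds). The fingers move at their own pace and stop on an object; the grip force is fixed at half the most. Time passes only in rows, so rows that do not move let the fingers close. It gives the time, the measured TCP pose, the force, the opening and the grip force at its end, in the units of the state.
- robot.get_obs(): the state, without advancing time (a new reading comes with each control period).
- vision.read_camera(name): name is "scene" or "top" or "wrist"; returns the picture (480x640x3 uint8, red, green, blue); there is no depth.
- vision.calibration(name): a dict with "fov_y" (degrees; the focal length in pixels is half the picture's height over the tangent of half this angle, whatever the lens; pixels are square), "cx", "cy" (the principal point, pixels), "pose" (4x4, takes a point from camera to world coordinates). Camera axes: x right, y up, looking along -z (the intrinsics and any distortion apply to the point x, -y, -z); pixel columns grow to the right and rows downward; lengths in m; the calibration is good to about 2 mm. A picture is of the moment at which its call begins: read the wrist's pose just before it. calibration takes no time and is no camera call; for the wrist camera it gives the pose at the moment of the call.
- robot.finish_job(): hands the job in; it is judged then, once.
The state is a dict: "time_s": time; "joint_positions": joint angles; "qd": joint speeds; "tau": joint torques, N m; "tool_pos": TCP position; "tool_rot": TCP orientation; "wrist_force": force on the tool from outside, world axes, zero at the start; "wrist_torque": the same for the moment, N m; "gripper_width": opening from 0.0 (shut) to 1.0 (fully open); "grasp_force": force on a finger pad.
Only numpy, scipy, OpenCV 4.12 (cv2) and the standard library are available. Lean on these libraries where they do the work, as an engineer would, in place of code of your own. Each camera call takes 0.05 s, during which the arm holds its last target. There are 200 camera calls.

## Working session

There is one attempt and no reset: what is moved stays moved. The work goes in short steps, Python scripts to look and compute and a tool call to move; the robot and the scene stay as the last step left them, time stands still between calls to the robot, and variables do not carry over. Pictures are saved under pics/ and viewed, at most 10 in all, crops included, and the job is handed in when it is done.

Besides the shell and the picture viewer there is one more tool, called after "Request:" by a JSON object that holds its "method" and its "body". drive_tool: Moves the arm, as the interface text tells. Its arguments: {"type":"object","properties":{"moves":{"type":"array","items":{"type":"array","items":{"type":"number"}}},"claw":{"type":"number"}},"required":["moves"]}

```bash
mkdir -p pics; ls
python3 - <<'E'
from cell import robot, vision
import cv2, numpy as np
for n in ("scene","top"):
    im=vision.read_camera(n); cv2.imwrite(f"pics/{n}0.png",im[:,:,::-1])
    print(n,{k:(np.round(v,4).tolist() if k=="pose" else v) for k,v in vision.calibration(n).items()})
print(robot.tcp_to_grasp); print(robot.get_obs())
E
```

```text
pics
scene {'fov_y': 47.086140158536395, 'cx': 327.05838631742375, 'cy': 246.08541900666364, 'pose': [[-0.0548, -0.7496, 0.6596, 1.064], [0.9984, -0.0503, 0.0259, 0.041], [0.0138, 0.66, 0.7512, 0.8524], [0.0, 0.0, 0.0, 1.0]]}
top {'fov_y': 53.79884026732537, 'cx': 317.12470491960755, 'cy': 240.68248927940482, 'pose': [[0.0135, 0.9987, -0.0493, 0.3775], [-0.9998, 0.0128, -0.0147, 0.008], [-0.0141, 0.0495, 0.9987, 1.0612], [0.0, 0.0, 0.0, 1.0]]}
0.0187
{'time_s': 0.1, 'joint_positions': array([-1.38499963e+00,  1.50955586e-01,  1.43793350e+00,  5.66083235e-06,
        1.55379166e+00, -1.34007533e-01]), 'qd': array([ 0.00094693, -0.001403  , -0.00209025,  0.0003405 ,  0.0008336 ,
        0.00150112]), 'tau': array([ 4.61179516e-03, -7.14382482e+01, -5.71793067e+01, -2.51941537e-04,
        7.12950539e-03,  2.93804055e-05]), 'tool_pos': array([ 0.18070434, -0.54562106,  0.20724134]), 'tool_rot': array([-5.43934475e-04,  9.87242735e-01,  1.59221499e-01, -1.12571756e-05]), 'wrist_force': array([ 0.97299119, -0.23951393, -1.07169302]), 'wrist_torque': array([-0.00096471,  0.02183733, -0.01356178]), 'grasp_force': 0.0, 'gripper_width': 0.9995564418068826}
```

View pics/scene0.png

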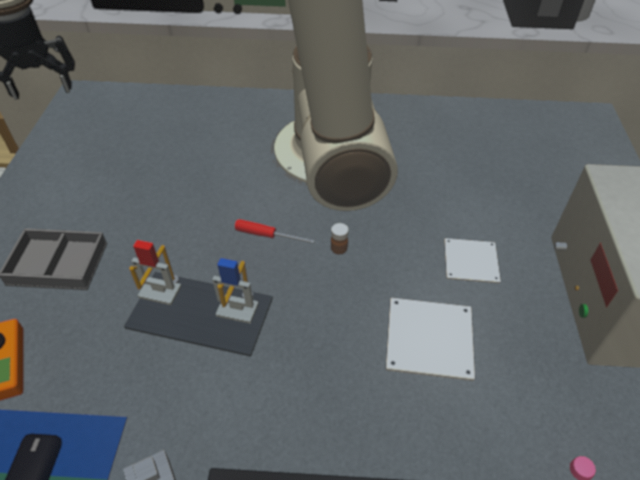

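View pics/top0.png

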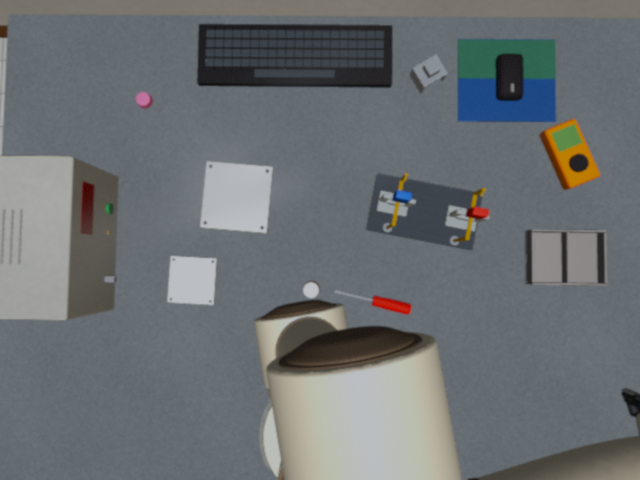

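The scene view shows the red frame at (145,253), the blue one at (228,271), the larger plate at (431,338). In the top view red is at (478,213), blue at (402,197), the plate at (237,197), and the hooks point up in the picture (world +x).

```bash
cat > h.py <<'E'
import numpy as np, cv2
from scipy.optimize import least_squares
def ray(c,uv):
    f=240/np.tan(np.radians(c["fov_y"]/2)); P=np.array(c["pose"])
    d=P[:3,:3]@np.array([(uv[0]-c["cx"])/f,-(uv[1]-c["cy"])/f,-1.]); return P[:3,3],d/np.linalg.norm(d)
def onz(c,uv,z):
    o,d=ray(c,uv); return o+d*(z-o[2])/d[2]
def proj(c,p):
    f=240/np.tan(np.radians(c["fov_y"]/2)); P=np.array(c["pose"])
    q=(np.atleast_2d(p)-P[:3,3])@P[:3,:3]; return np.c_[c["cx"]-f*q[:,0]/q[:,2], c["cy"]+f*q[:,1]/q[:,2]]
def tri(rays):
    A=sum(np.eye(3)-np.outer(d,d) for o,d in rays); b=sum((np.eye(3)-np.outer(d,d))@o for o,d in rays)
    return np.linalg.solve(A,b)
def blob(m,near):
    n,l,s,c=cv2.connectedComponentsWithStats(m.astype(np.uint8)); 
    k=[i for i in range(1,n) if s[i,4]>15]; i=min(k,key=lambda i:np.hypot(*(c[i]-near)))
    return l==i,c[i],s[i]
E
python3 - <<'E'
from h import *
from cell import vision
C={n:vision.calibration(n) for n in("scene","top")}
I={n:cv2.imread(f"pics/{n}0.png").astype(int) for n in C}
near={"red":{"scene":(145,253),"top":(478,213)},"blue":{"scene":(228,271),"top":(402,197)}}
for col,ch in(("red",2),("blue",0)):
    R=[]
    for n in C:
        im=I[n]; o=np.max(np.delete(im,ch,2),2); m=(im[:,:,ch]>1.6*o)&(im[:,:,ch]>70)
        if col=="blue": m=(im[:,:,0]>1.6*im[:,:,2])&(im[:,:,0]>1.3*im[:,:,1])&(im[:,:,0]>70)
        b,c,s=blob(m,near[col][n]); print(col,n,c,s); R.append(ray(C[n],c))
    print(col,tri(R), [np.linalg.norm(np.cross(tri(R)-o,d)) for o,d in R])
for n,nr in(("scene",(431,338)),("top",(237,197))):
    b,c,s=blob(I[n].min(2)>150,nr); q=cv2.minAreaRect(np.argwhere(b)[:,::-1].astype(np.float32))
    ap=cv2.approxPolyDP(cv2.convexHull(np.argwhere(b)[:,::-1].astype(np.int32)),8,True)[:,0]
    P=np.array([onz(C[n],p,.01) for p in ap]); print(n,"plate",np.round(P,4).tolist(),P.mean(0),np.linalg.norm(np.diff(P,axis=0),axis=1))
for n,nr in(("scene",(170,320)),("top",(430,210))):
    b,c,s=blob(I[n].max(2)<70,nr)
    ap=cv2.approxPolyDP(cv2.convexHull(np.argwhere(b)[:,::-1].astype(np.int32)),7,True)[:,0]
    P=np.array([onz(C[n],p,.01) for p in ap]); print(n,"rack",ap.tolist(),np.round(P,4).tolist(),P.mean(0))
a=cv2.resize(cv2.imread("pics/top0.png")[160:260,355:500],None,fx=5,fy=5,interpolation=2)[:, :]
b=cv2.resize(cv2.imread("pics/scene0.png")[225:360,115:285],None,fx=4.3,fy=4.3,interpolation=2)
cv2.imwrite("pics/ca.png",a);cv2.imwrite("pics/cb.png",b)
E
```

```text
red scene [145.32366071 252.53348214] [133 240  25  27 448]
red top [477.49333333 212.37333333] [467 206  22  14 225]
red [ 0.48103707 -0.28631049  0.14912626] [np.float64(0.0005336516702757027), np.float64(0.0005336516702757445)]
blue scene [227.84198113 270.46462264] [217 258  22  27 424]
blue top [402.55837563 195.75126904] [393 190  20  13 197]
blue [ 0.51139148 -0.14188954  0.15078475] [np.float64(0.0005136260749880906), np.float64(0.0005136260749881275)]
scene plate [[0.6039, 0.2742, 0.01], [0.594, 0.131, 0.01], [0.4485, 0.1393, 0.01], [0.4573, 0.2861, 0.01]] [0.52592136 0.20765506 0.01      ] [0.14352806 0.14568143 0.14709862]
top plate [[0.5915, 0.127, 0.01], [0.4473, 0.14, 0.01], [0.4612, 0.2859, 0.01], [0.6058, 0.2716, 0.01]] [0.52646038 0.20611238 0.01      ] [0.14475145 0.14654984 0.1453787 ]
scene rack [[271, 299], [250, 355], [125, 327]] [[0.4631, -0.0856, 0.01], [0.5837, -0.1074, 0.01], [0.5413, -0.3389, 0.01]] [ 0.52937938 -0.17728115  0.01      ]
top rack [[531, 283], [528, 230]] [[0.3422, -0.4486, 0.01], [0.4591, -0.443, 0.01]] [ 0.40064816 -0.44577847  0.01      ]
```

View pics/cb.png

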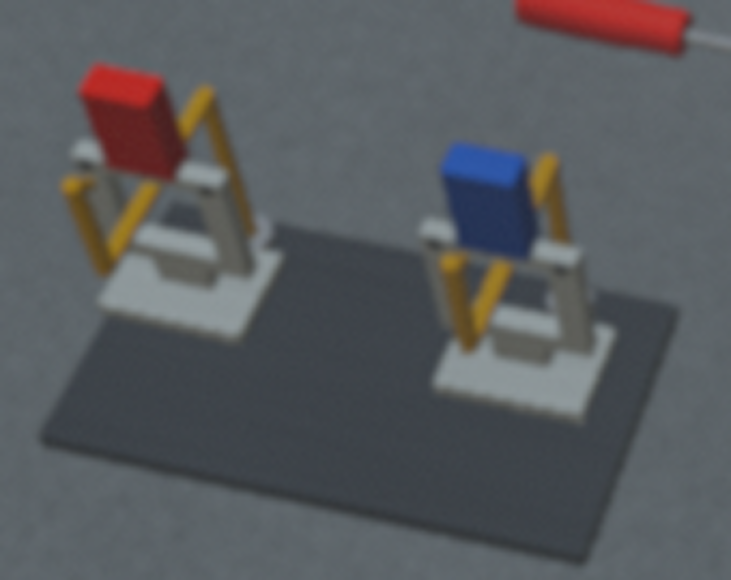

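The crop shows both frames hanging square to the rack, hooks to the front, and no lens bend to speak of. I get rack origin ≈ (0.498, -0.214) with yaw ≈ -10.3°, plate ≈ (0.526, 0.207), and red grip ≈ (0.481, -0.286, 0.144), where the hang height should also be 0.144. I'll go above it and look.

Request:
{"method": "drive_tool", "body": {"claw": 1, "moves": [[0, 0, 50, 0, 0, 0], [0, 0, 50, 0, 0, 0], [30, 26, 4, 0, 0, -2.86], [30, 26, 4, 0, 0, -2.86], [30, 26, 4, 0, 0, -2.86], [30, 26, 4, 0, 0, -2.86], [30, 26, 4, 0, 0, -2.86], [30, 26, 4, 0, 0, -2.86], [30, 26, 4, 0, 0, -2.86], [30, 26, 4, 0, 0, -2.86], [30, 26, 4, 0, 0, -2.86], [30, 26, 4, 0, 0, -2.86], [0, 0, 0, 0, 0, 0], [0, 0, 0, 0, 0, 0]]}}

```text
time_s: 1.85
tool_pos: [0.4805, -0.2859, 0.3474]
tool_rot: [-0.0, 0.996, -0.089, -0.0]
wrist_force: [0.0, 0.5, 0.2]
gripper_width: 0.997
grasp_force: 0.0
```

Run:
```python
from h import *
from cell import vision,robot
o=robot.get_obs(); c=vision.calibration("wrist"); im=vision.read_camera("wrist"); im2=vision.read_camera("scene")
print(o["tool_pos"],o["tool_rot"],o["joint_positions"].round(3)); print(c)
cv2.imwrite("pics/w1.png",im[:,:,::-1]);np.save("w1.npy",c,allow_pickle=True)
```

```text
[ 0.48050089 -0.28594793  0.34741242] [-1.31708565e-04  9.96018476e-01 -8.91463262e-02 -3.32399214e-04] [-0.675  0.111  1.204 -0.     1.827  1.075]
{'fov_y': 69.5718131847901, 'cx': 314.5092213297065, 'cy': 238.84040041166924, 'pose': array([[-1.77135078e-01,  9.36485544e-01,  3.02684637e-01,
         5.56899522e-01],
       [-9.84186521e-01, -1.68475851e-01, -5.47063021e-02,
        -2.99261599e-01],
       [-2.36609305e-04, -3.07588545e-01,  9.51519433e-01,
         5.14669803e-01],
       [ 0.00000000e+00,  0.00000000e+00,  0.00000000e+00,
         1.00000000e+00]])}
```

View pics/w1.png

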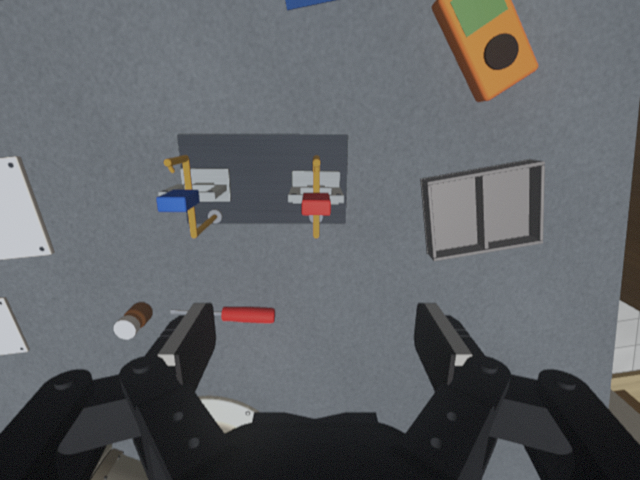

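The wrist view shows the red block at (316,204), its hook vertical in the picture from (316,237) to the tip at (317,161), and the rack's corners near (178,134), (348,135) and (346,223). Measuring these now.

Run:
```python
from h import *
c=np.load("w1.npy",allow_pickle=True).item(); im=cv2.imread("pics/w1.png").astype(int)
m=(im[:,:,2]>1.6*np.maximum(im[:,:,0],im[:,:,1]))&(im[:,:,2]>60)
b,cc,s=blob(m,(316,204)); print(cc,s)
top=m&b&(im[:,:,2]>im[:,:,2][b].mean()); print("rows of red",[int(im[r,316,2]) for r in range(190,220)])
q=cv2.minAreaRect(np.argwhere(b)[:,::-1].astype(np.float32)); print(q)
d=(im.max(2)<80); b2,_,s2=blob(d,(263,178)); ap=cv2.approxPolyDP(cv2.convexHull(np.argwhere(b2)[:,::-1].astype(np.int32)),5,True)[:,0]
P=np.array([onz(c,p,.01) for p in ap]); print(ap.tolist(),P.round(4).tolist())
y=(im[:,:,2]>1.8*im[:,:,0])&(im[:,:,1]>1.4*im[:,:,0])&(im[:,:,2]>80)
for r in range(157,240,6):
    x=np.where(y[r,295:340])[0]+295
    if len(x):print(r,x.min(),x.max(),end='; ')
print()
a=np.radians(-10.3);R=np.array([[np.cos(a),-np.sin(a)],[np.sin(a),np.cos(a)]])
def rk(p): p=np.atleast_2d(p);return np.c_[np.array([.498,-.214])+p[:,:2]@R.T/1000,p[:,2]/1000]
pts=[[65,120,10],[65,-120,10],[-65,-120,10],[-65,120,10],[40,-75,158],[40,-75,108],[-52,-75,108],[40,75,158],[40,75,108],[-52,75,108]]
print(proj(c,rk(pts)).round(1).tolist())
t=onz(c,(317,160.5),.158);e=onz(c,(316.3,236.5),.108);print("tip",t,"post",e)
g=onz(c,(316,198),.168);print("top face c",g)
```

```text
[315.66013072 204.4248366 ] [301 193  30  23 612]
rows of red [169, 166, 135, 97, 96, 94, 93, 94, 93, 107, 152, 181, 186, 188, 188, 188, 187, 187, 187, 188, 187, 188, 185, 187, 181, 172, 168, 168, 168, 168]
((315.5, 204.0), (22.0, 29.0), 90.0)
[[230, 174], [196, 167], [226, 166]] [[0.5151, -0.1673, 0.01], [0.5334, -0.1217, 0.01], [0.5272, -0.1645, 0.01]]
157 314 318; 163 313 319; 169 313 319; 175 314 318; 181 314 318; 187 313 319; 217 314 318; 223 313 318; 229 313 318; 235 313 318; 
[[176.2, 133.1], [348.0, 133.4], [345.3, 223.2], [186.6, 222.9], [316.2, 161.6], [316.0, 157.5], [315.7, 234.0], [167.9, 161.4], [185.5, 157.3], [193.9, 233.8]]
tip [ 0.52490336 -0.29597539  0.158     ] post [ 0.43013179 -0.27859395  0.108     ]
top face c [ 0.48925951 -0.28854285  0.168     ]
```

The rack model reprojects to within 2 px. The red grip centre is at about (0.480, -0.287), yaw-aligned, and 5 mm behind the rack's middle, so I'll descend and grip across y.

Request:
{"method": "drive_tool", "body": {"moves": [[-0.5, -1, -30, 0, 0, 0], [0, 0, -30, 0, 0, 0], [0, 0, -30, 0, 0, 0], [0, 0, -30, 0, 0, 0], [0, 0, -30, 0, 0, 0], [0, 0, -25, 0, 0, 0], [0, 0, -20, 0, 0, 0], [0, 0, -15, 0, 0, 0], [0, 0, -10, 0, 0, 0], [0, 0, 0, 0, 0, 0]]}}

```text
time_s: 3.2
tool_pos: [0.48, -0.2869, 0.1274]
tool_rot: [-0.0, 0.996, -0.09, -0.0]
wrist_force: [-0.1, 1.0, 0.7]
gripper_width: 1.004
grasp_force: 0.0
```

Request:
{"method": "drive_tool", "body": {"claw": -1, "moves": [[0, 0, 0, 0, 0, 0], [0, 0, 0, 0, 0, 0], [0, 0, 0, 0, 0, 0], [0, 0, 0, 0, 0, 0], [0, 0, 0, 0, 0, 0], [0, 0, 0, 0, 0, 0], [0, 0, 0, 0, 0, 0], [0, 0, 0, 0, 0, 0]]}}

```text
time_s: 4.2
tool_pos: [0.4804, -0.287, 0.1282]
tool_rot: [0.0, 0.996, -0.09, 0.0]
wrist_force: [0.3, -0.2, 5.3]
gripper_width: 0.334
grasp_force: 59.9
```

Gripped: width 0.334, about the 30 mm block, at 60 N. Next I lift 18 mm to centre the rod in the window, then tilt 40° about the window centre.

Request:
{"method": "drive_tool", "body": {"moves": [[0, 0, 4, 0, 0, 0], [0, 0, 4, 0, 0, 0], [0, 0, 5, 0, 0, 0], [0, 0, 5, 0, 0, 0], [0, 0, 0, 0, 0, 0], [-3.25, 0.6, -0.1, -0.894, -4.92, 0], [-3.2, 0.6, -0.4, -0.894, -4.92, 0], [-3.2, 0.6, -0.7, -0.894, -4.92, 0], [-3.1, 0.6, -1.0, -0.894, -4.92, 0], [-3.0, 0.5, -1.3, -0.894, -4.92, 0], [-2.9, 0.5, -1.5, -0.894, -4.92, 0], [-2.75, 0.5, -1.8, -0.894, -4.92, 0], [-2.6, 0.5, -2.0, -0.894, -4.92, 0], [0, 0, 0, 0, 0, 0], [0, 0, 0, 0, 0, 0]]}}

```text
time_s: 6.08
tool_pos: [0.4564, -0.2828, 0.1374]
tool_rot: [0.031, 0.936, -0.084, 0.34]
wrist_force: [-0.1, -0.8, -2.8]
gripper_width: 0.335
grasp_force: 59.6
```

```bash
cat > ov.py <<'E'
from h import *
from cell import vision,robot
from scipy.spatial.transform import Rotation as Ro
a=np.radians(-10.3);R=np.array([[np.cos(a),-np.sin(a),0],[np.sin(a),np.cos(a),0],[0,0,1]]);O=np.array([.498,-.214,0])
def look(name):
    o=robot.get_obs(); T=Ro.from_quat(np.roll(o["tool_rot"],-1)).as_matrix()
    u=-T[:,2]; W=o["tool_pos"]-.038*u; ur=R.T@u
    print("W rack mm",(R.T@(W-O)*1e3).round(1),"tilt",np.degrees(np.arctan2(-ur[0],ur[2])).round(1),"F",o["wrist_force"].round(1),"grasp",o["grasp_force"],o["gripper_width"],o["time_s"])
    fy=T[:,1]*np.sign(T[1,1]); n=np.cross(fy,u)
    out=[]
    for cam,(x0,x1,y0,y1),k in(("scene",(90,260,200,340),4.5),("wrist",(220,420,100,300),3)):
        c=vision.calibration(cam); im=vision.read_camera(cam)[:,:,::-1]
        im=cv2.resize(im[y0:y1,x0:x1],None,fx=k,fy=k,interpolation=2)
        def ln(P,col,cl=False):
            q=((proj(c,P)-[x0,y0]+.5)*k).astype(np.int32); cv2.polylines(im,[q],cl,col,1)
        ln(O+np.array([[-52,-75,10],[-52,-75,108],[40,-75,108],[40,-75,158],[31,-75,149]])/1e3@R.T,(0,255,0))
        F=lambda y,z,x=0:W+(y*fy+z*u+x*n)/1e3
        ln([F(-20,-22),F(20,-22),F(20,22),F(-20,22)],(255,0,255),True)
        ln([F(-32,-54,22),F(32,-54,22),F(32,-54,-22),F(-32,-54,-22)],(255,255,0),True)
        out.append(im)
    h=max(i.shape[0] for i in out); out=[cv2.copyMakeBorder(i,0,h-i.shape[0],0,0,0) for i in out]
    im=np.hstack(out); s=min(800/im.shape[1],600/im.shape[0]); cv2.imwrite(f"pics/{name}.png",cv2.resize(im,None,fx=s,fy=s))
E
python3 -c "from ov import look;look('v1')"
```

```text
W rack mm [ -4.3 -75.2 108.3] tilt 39.9 F [-0.1 -0.8 -2.8] grasp 59.61581468582153 0.33458231564777163 6.075
```

View pics/v1.png

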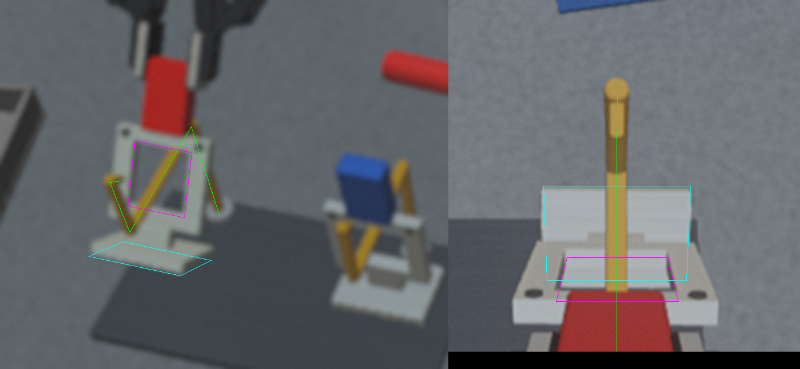

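The overlay agrees with the picture to about 2 mm: left half has the frame tilted 40° and the rod in the middle of the window, right half has the rod centred in y. The force is just the weight, so I'll slide to the elbow and then up to just below the tip.

Request:
{"method": "drive_tool", "body": {"moves": [[6, -1.1, 0.4, 0, 0, 0], [6, -1.1, 0.4, 0, 0, 0], [6, -1.1, 0.4, 0, 0, 0], [6, -1.1, 0.4, 0, 0, 0], [6, -1.1, 0.4, 0, 0, 0], [6, -1.1, 0.4, 0, 0, 0], [6, -1.1, 0.4, 0, 0, 0], [0, 0, 0, 0, 0, 0]]}}

```text
time_s: 7.18
tool_pos: [0.4986, -0.2901, 0.1397]
tool_rot: [0.031, 0.936, -0.084, 0.341]
wrist_force: [0.0, -0.2, -2.4]
gripper_width: 0.331
grasp_force: 59.6
```

Request:
{"method": "drive_tool", "body": {"moves": [[0, 0, 5, 0, 0, 0], [0, 0, 5, 0, 0, 0], [0, 0, 5, 0, 0, 0], [0, 0, 5, 0, 0, 0], [0, 0, 5, 0, 0, 0], [0, 0, 5, 0, 0, 0], [0, 0, 0, 0, 0, 0], [0, 0, 0, 0, 0, 0]]}}

```text
time_s: 8.18
tool_pos: [0.4982, -0.2901, 0.1696]
tool_rot: [0.031, 0.936, -0.084, 0.341]
wrist_force: [-0.2, -1.1, -1.9]
gripper_width: 0.332
grasp_force: 59.6
```

```bash
python3 -c "from ov import look;look('v2')"
```

```text
W rack mm [ 38.2 -74.8 140.5] tilt 40.0 F [-0.2 -1.1 -1.9] grasp 59.61357057094574 0.33211423056042294 8.175
```

View pics/v2.png

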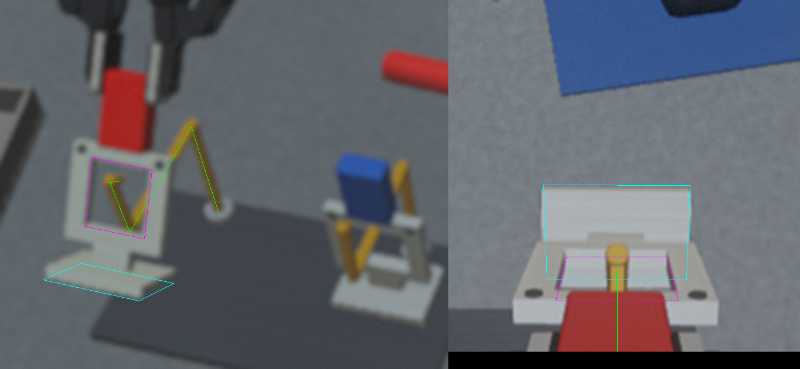

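Forces remain at the frame's weight, and both views show the tip inside the window, at (120,180) left and (617,253) right. Next I move along the window normal over the tip, then clear.

Request:
{"method": "drive_tool", "body": {"moves": [[3.8, -0.7, 3.2, 0, 0, 0], [3.8, -0.7, 3.2, 0, 0, 0], [3.8, -0.7, 3.2, 0, 0, 0], [3.8, -0.7, 3.2, 0, 0, 0], [3.8, -0.7, 3.2, 0, 0, 0], [3.8, -0.7, 3.2, 0, 0, 0], [0, 0, 0, 0, 0, 0]]}}

```text
time_s: 9.15
tool_pos: [0.5213, -0.2944, 0.1892]
tool_rot: [0.031, 0.936, -0.084, 0.341]
wrist_force: [0.0, -0.4, -2.3]
gripper_width: 0.334
grasp_force: 59.6
```

Request:
{"method": "drive_tool", "body": {"moves": [[7.5, -1.4, 6.4, 0, 0, 0], [7.5, -1.4, 6.4, 0, 0, 0], [7.5, -1.4, 6.4, 0, 0, 0], [7.5, -1.4, 8, 0, 0, 0], [7.5, -1.4, 10, 0, 0, 0], [7.5, -1.4, 10, 0, 0, 0], [0, 0, 15, 0, 0, 0], [0, 0, 20, 0, 0, 0], [0, 0, 20, 0, 0, 0], [0, 0, 20, 0, 0, 0], [0, 0, 0, 0, 0, 0]]}}

```text
time_s: 10.52
tool_pos: [0.5663, -0.3031, 0.3135]
tool_rot: [0.032, 0.936, -0.084, 0.342]
wrist_force: [0.1, 0.3, -2.9]
gripper_width: 0.329
grasp_force: 59.6
```

Run:
```python
from ov import *
look('v3')
cv2.imwrite("pics/s3.png",vision.read_camera("scene")[:,:,::-1])
```

```text
W rack mm [107.6 -75.5 284.5] tilt 40.1 F [ 0.1  0.3 -2.9] grasp 59.64428007602692 0.32944063053498496 10.525
```

View pics/s3.png

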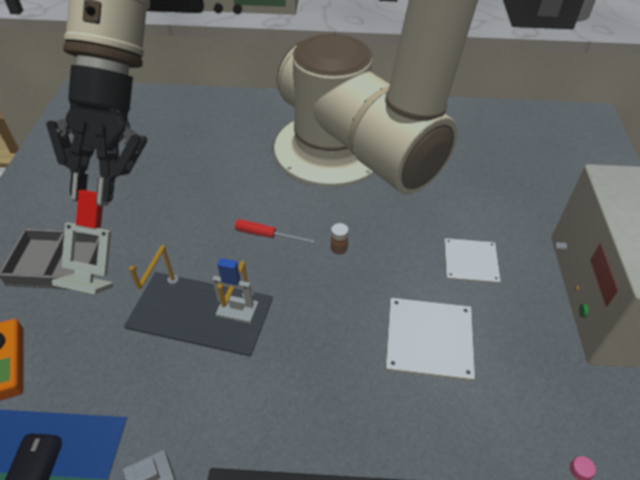

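The frame is off the hook and free, the blue one is untouched, and the plate is at (431,338). I'll bring it upright and carry it over at height.

Request:
{"method": "drive_tool", "body": {"moves": [[0, 0, 0, 0.894, 4.92, 0], [0, 0, 0, 0.894, 4.92, 0], [0, 0, 0, 0.894, 4.92, 0], [0, 0, 0, 0.894, 4.92, 0], [0, 0, 0, 0.894, 4.92, 0], [0, 0, 0, 0.894, 4.92, 0], [0, 0, 0, 0.894, 4.92, 0], [0, 0, 0, 0.894, 4.92, 0], [0, 0, 0, 0, 0, 0]]}}

```text
time_s: 11.8
tool_pos: [0.567, -0.3027, 0.3091]
tool_rot: [-0.001, 0.996, -0.089, -0.001]
wrist_force: [1.1, -0.9, -3.6]
gripper_width: 0.33
grasp_force: 59.6
```

Request:
{"method": "drive_tool", "body": {"moves": [[-1, 10, 0, 0, 0, 0.25], [-2, 20, 0, 0, 0, 0.25], [-2, 28, 0, 0, 0, 0.25], [-2, 28, 0, 0, 0, 0.25], [-2, 28, 0, 0, 0, 0.25], [-2, 28, 0, 0, 0, 0.25], [-2, 28, 0, 0, 0, 0.25], [-2, 28, 0, 0, 0, 0.25], [-2, 28, 0, 0, 0, 0.25], [-2, 28, 0, 0, 0, 0.25], [-2, 28, 0, 0, 0, 0.25], [-2, 28, 0, 0, 0, 0.25], [-2, 28, 0, 0, 0, 0.25], [-2, 28, 0, 0, 0, 0.25], [-2, 28, 0, 0, 0, 0.25], [-2, 28, 0, 0, 0, 0.25], [-2, 28, 0, 0, 0, 0.25], [-2, 28, 0, 0, 0, 0.25], [-2, 22, 0, 0, 0, 0.25], [-3, 10, 0, 0, 0, 0.25]]}}

```text
time_s: 14.3
tool_pos: [0.5246, 0.209, 0.3115]
tool_rot: [-0.0, 0.999, -0.045, 0.0]
wrist_force: [-0.5, -0.6, -2.1]
gripper_width: 0.333
grasp_force: 59.7
```

Run:
```python
from h import *
from cell import vision,robot
from scipy.spatial.transform import Rotation as Ro
o=robot.get_obs(); T=Ro.from_quat(np.roll(o["tool_rot"],-1)); print(o["tool_pos"],T.as_matrix().round(4).tolist(),o["joint_positions"].round(2))
up=-T.as_matrix()[:,2]; print("turn to upright deg",np.degrees(np.cross(up,[0,0,1])).round(2))
c=vision.calibration("top"); im=vision.read_camera("top"); cv2.imwrite("pics/t4.png",im[:,:,::-1])
w=vision.calibration("wrist"); iw=vision.read_camera("wrist")[:,:,::-1]; 
for p in [(.526,.207,.01)]+[(.526+.0725*a,.207+.0725*b,.01) for a in(-1,1) for b in(-1,1)]: print(proj(w,p).round(1))
cv2.imwrite("pics/w4.png",iw)
```

```text
[0.52458415 0.20904212 0.31153345] [[0.996, -0.0899, 0.0008], [-0.0899, -0.996, 0.0006], [0.0008, -0.0007, -1.0]] [0.24 0.12 1.27 0.   1.75 1.9 ]
turn to upright deg [-0.04  0.05  0.  ]
[[316.9 186.1]]
[[372.3 232.5]]
[[270.7 241.1]]
[[368.  125.2]]
[[256.5 135.6]]
```

View pics/w4.png

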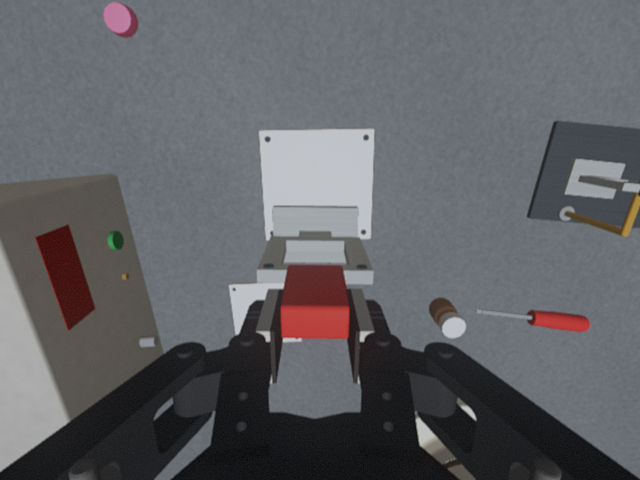

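The plate corners at (261,131), (375,129), (371,239) and (267,238) put its centre at (318,187), against a predicted (317,186). The frame hangs upright, so I'll lower it, contact being expected at TCP z ≈ 0.102.

Request:
{"method": "drive_tool", "body": {"moves": [[1.4, -2, -20, 0, 0, 0], [0, 0, -30, 0, 0, 0], [0, 0, -30, 0, 0, 0], [0, 0, -30, 0, 0, 0], [0, 0, -30, 0, 0, 0], [0, 0, -25, 0, 0, 0], [0, 0, -20, 0, 0, 0], [0, 0, -12, 0, 0, 0], [0, 0, -5, 0, 0, 0], [0, 0, 0, 0, 0, 0], [0, 0, 0, 0, 0, 0]]}}

```text
time_s: 15.78
tool_pos: [0.5278, 0.2053, 0.1099]
tool_rot: [-0.0, 0.999, -0.046, 0.001]
wrist_force: [-0.0, 0.1, -2.4]
gripper_width: 0.33
grasp_force: 59.6
```

Request:
{"method": "drive_tool", "body": {"moves": [[0, 0, -1.5, 0, 0, 0], [0, 0, -1.5, 0, 0, 0], [0, 0, -1.5, 0, 0, 0], [0, 0, -1, 0, 0, 0], [0, 0, 0, 0, 0, 0], [0, 0, 0, 0, 0, 0]]}}

```text
time_s: 16.52
tool_pos: [0.5275, 0.2053, 0.1037]
tool_rot: [-0.0, 0.999, -0.046, 0.0]
wrist_force: [-0.7, -0.3, -1.8]
gripper_width: 0.334
grasp_force: 59.6
```

Request:
{"method": "drive_tool", "body": {"moves": [[-1, 1.5, -0.7, 0, 0, 0], [0, 0, -0.5, 0, 0, 0], [0, 0, 0, 0, 0, 0], [0, 0, 0, 0, 0, 0]]}}

```text
time_s: 17.02
tool_pos: [0.5265, 0.2068, 0.1026]
tool_rot: [-0.0, 0.999, -0.046, 0.0]
wrist_force: [-0.2, -0.0, 0.6]
gripper_width: 0.337
grasp_force: 60.0
```

Request:
{"method": "drive_tool", "body": {"moves": [[0, 0, -0.5, 0, 0, 0], [0, 0, -0.3, 0, 0, 0], [0, 0, 0, 0, 0, 0], [0, 0, 0, 0, 0, 0]]}}

```text
time_s: 17.52
tool_pos: [0.5268, 0.2068, 0.1026]
tool_rot: [-0.0, 0.999, -0.046, 0.001]
wrist_force: [-2.7, -0.1, 9.5]
gripper_width: 0.332
grasp_force: 61.1
```

The foot is down with about 10 N, so I'll release and rise.

Request:
{"method": "drive_tool", "body": {"claw": 1, "moves": [[0, 0, 0, 0, 0, 0], [0, 0, 0, 0, 0, 0], [0, 0, 0, 0, 0, 0], [0, 0, 0, 0, 0, 0], [0, 0, 0, 0, 0, 0], [0, 0, 0, 0, 0, 0], [0, 0, 0, 0, 0, 0], [0, 0, 0, 0, 0, 0]]}}

```text
time_s: 18.52
tool_pos: [0.5264, 0.2068, 0.1017]
tool_rot: [-0.0, 0.999, -0.046, 0.0]
wrist_force: [0.5, -0.1, 0.4]
gripper_width: 1.003
grasp_force: 0.0
```

Request:
{"method": "drive_tool", "body": {"moves": [[0, 0, 8, 0, 0, 0], [0, 0, 15, 0, 0, 0], [0, 0, 25, 0, 0, 0], [0, 0, 30, 0, 0, 0], [0, 0, 30, 0, 0, 0], [0, 0, 30, 0, 0, 0], [-30, -15, 20, 0, 0, 0], [-40, -30, 0, 0, 0, 0], [-40, -30, 0, 0, 0, 0], [0, 0, 0, 0, 0, 0]]}}

```text
time_s: 19.77
tool_pos: [0.4148, 0.1307, 0.2617]
tool_rot: [-0.0, 0.999, -0.047, 0.002]
wrist_force: [0.6, 0.9, 1.0]
gripper_width: 1.0
grasp_force: 0.0
```

Run:
```python
import cv2
from cell import vision,robot
cv2.imwrite("pics/s5.png",vision.read_camera("scene")[:,:,::-1]); print(robot.get_obs()["time_s"])
```

```text
19.825
```

View pics/s5.png

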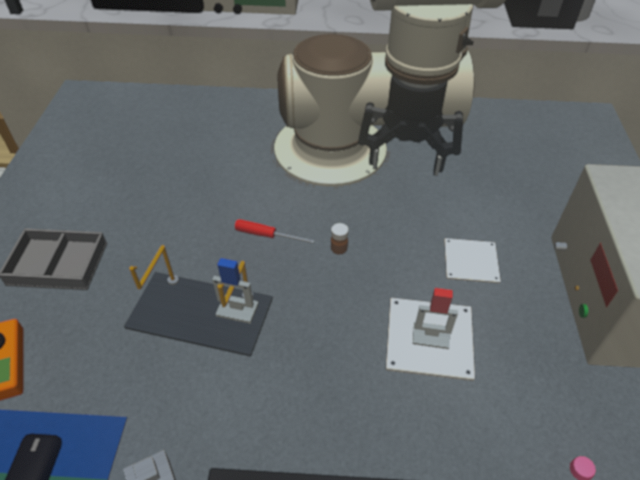

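The red-gripped frame stands upright in the middle of the plate, near (434,330). The blue one still hangs, and the gripper is clear.

```bash
python3 -c "
from cell import robot
print(robot.finish_job())"
```

```text
the job is handed in; nothing more can be done
None
```

The red-gripped frame is off its hook and standing upright in the middle of the larger white plate, released; the blue frame still hangs in place, and I handed the job in at about 20 s of the 48 s allowed.

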